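Spring check of two ice-section tilt stages

TASK

Check the springs of the two tilt stages for ice sections, first the wide stage, then the narrow one: with a fingertip press straight down on the round pad at the plate's corner until the pointer is level with the index tab on the scale, not past it, hold it there for about a second, then let go so that the plate springs all the way back up. Only press: do not grip, lift or shift the stages or their tabs, and leave everything else on the bench where it is.

Things in the scene. Friction and masses are not known exactly. Their poses are not given: they have to be found in the camera images.
- wide_stage: The wide tilt stage: loose, heavy aluminium base 170 (x) x 120 (y) x 18 mm, lying on the table by its own weight, a tilting plate above it. Origin: centre of the base's underside; z up; yaw within 0.45 rad. A white scale board (46 mm wide, top 90 mm up, face to +x) stands on its -y side at x = 66 to 72, y = -105 to -59 mm.
- wide_plate (a joint): Tilt of the wide stage's plate (115 x 112 x 8 mm), rad. Hinged along y at x = -70, z = 55 mm (robot's end). 0 = level, at rest against its upper stop; grows as the far end (+x) is pressed down, hard stop at 0.25. Springs return it to 0. Per rad the pad sinks 98 mm, the pointer 150 mm.
- wide_pad: Round black press pad of the wide stage, 26 mm across, 8 mm high, on top of the tilting plate at its far +y corner (stage x = 28, y = 42 mm). Origin: centre of its underside; tilts with the plate.
- wide_pad_top (a point): Centre of the top face of the wide stage's pad, 67 mm above the table at rest: press here, straight down; about 2.5 N starts it moving, 4.5 to 7 N brings the pointer to the tab.
- wide_pointer (a point): Tip of the wide stage's pointer: a 3.6 mm dark steel wire fixed to the tilting plate, running past its far end, then to -y across the scale board's face. 70 mm above the table at rest; sinks 1.53 times as far as the pad.
- wide_mark (a point): Nose of the black index tab (6 mm high, nose 2 mm) on the wide stage's scale board, 3 mm beyond the pointer's tip in -y and 13 to 27 mm below it at rest. The pointer is at the mark when its tip and this point are at the same height. Axes as the stage's. Clamped stiffly; leave it as set.
- narrow_stage: The narrow tilt stage: loose, heavy aluminium base 150 (x) x 80 (y) x 18 mm, lying on the table by its own weight, a tilting plate above it. Origin: centre of the base's underside; z up; yaw within 0.45 rad. A white scale board (46 mm wide, top 90 mm up, face to +x) stands on its -y side at x = 56 to 62, y = -85 to -39 mm.
- narrow_plate (a joint): Tilt of the narrow stage's plate (100 x 72 x 8 mm), rad. Hinged along y at x = -60, z = 50 mm (robot's end). 0 = level, at rest against its upper stop; grows as the far end (+x) is pressed down, hard stop at 0.24. Springs return it to 0. Per rad the pad sinks 84 mm, the pointer 130 mm.
- narrow_pad: Round black press pad of the narrow stage, 26 mm across, 8 mm high, on top of the tilting plate at its far +y corner (stage x = 24, y = 22 mm). Origin: centre of its underside; tilts with the plate.
- narrow_pad_top (a point): Centre of the top face of the narrow stage's pad, 62 mm above the table at rest: press here, straight down; about 2.3 N starts it moving, 4 to 6 N brings the pointer to the tab.
- narrow_pointer (a point): Tip of the narrow stage's pointer: a 3.6 mm dark steel wire fixed to the tilting plate, running past its far end, then to -y across the scale board's face. 65 mm above the table at rest; sinks 1.55 times as far as the pad.
- narrow_mark (a point): Nose of the black index tab (6 mm high, nose 2 mm) on the narrow stage's scale board, 3 mm beyond the pointer's tip in -y and 11 to 23 mm below it at rest. The pointer is at the mark when its tip and this point are at the same height. Axes as the stage's. Clamped stiffly; leave it as set.
- vial: Small capped glass vial, 24 mm across, 55 mm tall, between the stages. Bystander, loose; origin at the centre of its underside. Leave alone.
- scraper: Flat ice scraper, about 138 mm long, 12 mm high, lying in front (robot side) of the wide stage. Bystander, loose; origin at the centre of its underside. Leave alone.
- brush: Small flat brush, about 140 mm long, 10 mm high, lying in front (robot side) of the narrow stage. Bystander, loose; origin at the centre of its underside. Leave alone.
- dish: Clear flat round dish, 70 mm across, 14 mm high, beyond the wide stage. Bystander, loose; origin at the centre of its underside. Leave alone.
- mug: Steel mug, 76 mm across, 85 mm tall, on the robot's right, near the robot. Bystander, loose; origin at the centre of its underside. Leave alone.
- tape: Roll of tape lying flat, 90 mm across, 24 mm high, beyond the narrow stage. Bystander, loose; origin at the centre of its underside. Leave alone.
- slide_tray: White slotted tray for slides, 100 x 150 x 30 mm, on the robot's left, near the robot. Bystander, loose; origin at the centre of its underside. Leave alone.
Mind the look-alikes: they are no part of the job. What is shaped like the wide_stage but yellow is not meant.

How it is judged (in metres and radians):
On the way, in this order (a step that is already met when the one before it is completed fails the run):
1. the wide stage's pad is pressed by the fingers and its pointer is held level with the tab (within 3 mm) (z of wide_pointer in the frame of wide_mark between -0.003 and 0.003 m and contact force between the fingers and wide_pad above 0.5 N), for 0.6 s.
2. the wide stage is let go and its plate is back up (value of joint wide_plate below 0.02 rad and contact force between anything else and wide_pad below 0.1 N), for 0.2 s.
3. the narrow stage's pad is pressed by the fingers and its pointer is held level with the tab (within 3 mm) (z of narrow_pointer in the frame of narrow_mark between -0.003 and 0.003 m and contact force between the fingers and narrow_pad above 0.5 N), for 0.6 s.
4. the narrow stage is let go and its plate is back up (value of joint narrow_plate below 0.02 rad and contact force between anything else and narrow_pad below 0.1 N), for 0.2 s.
At the end, for the whole second after the job is handed in: Both plates are back at rest (tilt below 0.02 rad), both stages stand flat and still within 10 mm of where they were, and every bystander is within 20 mm of where it was (value of joint each of wide_plate, narrow_plate below 0.02 rad and distance of each of wide_stage, narrow_stage from where it was at the start of the episode below 0.01 m and angle between each of wide_stage, narrow_stage's own z axis and vertical below 0.03 rad and linear speed of each of wide_stage, narrow_stage below 0.01 m/s and distance of each of vial, scraper, brush, dish, mug, tape, slide_tray from where it was at the start of the episode below 0.02 m); the robot touches nothing.
It fails at once if the wide stage's pointer is pressed more than 6 mm past its mark (z of wide_pointer in the frame of wide_mark below -0.006 m).
It fails at once if the narrow stage's pointer is pressed more than 6 mm past its mark (z of narrow_pointer in the frame of narrow_mark below -0.006 m).
It fails at once if a stage is lifted, carried or pushed more than 10 mm, or tipped (distance of any of wide_stage, narrow_stage from where it was at the start of the episode above 0.01 m or height (world z) of any of wide_stage, narrow_stage above 0.006 m or angle between any of wide_stage, narrow_stage's own z axis and vertical above 0.08 rad).
It fails at once if an index tab is shifted (moved more than 10 mm) (distance of any of wide_mark, narrow_mark from where it was at the start of the episode above 0.01 m).
It fails at once if a bystander is disturbed (moved more than 20 mm) (distance of any of vial, scraper, brush, dish, mug, tape, slide_tray from where it was at the start of the episode above 0.02 m).
It also fails if it takes over 48 s, if anything falls off the work surface, if the arm or the gripper's body presses on something with over 40 N, if the wrist force passes 120 N, or if a joint passes its speed limit or range.

ROBOT

A 7-joint arm with a two-finger parallel gripper is mounted at the origin on the work surface. World frame = base frame: x ahead of the robot, y to its left, z up, the work surface at z = 0. Lengths are in m, angles in degrees, forces in N, time in s.
With the tool pointing down it reaches from about 0.425 to 0.875 m from the base axis. Payload 4.7 kg.
Tool frame: the origin (TCP) lies midway between the tips of the shut fingers; the grasp point (between the pads) lies 19 mm behind it; z points along the fingers, y is the direction in which the jaws open and shut (so a half turn about z gives the same grasp; the last joint's range is limited). The gripper opens to 87 mm and grips with 3 to 60 N. Pads are 19 mm wide; open, the fingers measure 117 mm over their backs; the gripper's body (75 mm by 190 mm) begins 51 mm behind the grasp point.
Start: joints at [75.808, 18.392, -4.016, 83.108, 1.295, 78.541, -3.26], TCP at [0.168, -0.628, 0.223] pointing down, gripper open.
Joint ranges: [-163.93, 163.93], [-17.29, 119.83], [-79.2, 71.16], [3.27, 140.29], [-89.18, 269.18], [5.43, 117.66], [-154.24, 154.24]. Speed limits (degrees/s): [147.25, 147.25, 180, 180, 180, 180, 180].

INTERFACE

Orientations are given as [roll, pitch, yaw] about the fixed x, y, z axes, in that order (R = Rz(yaw) Ry(pitch) Rx(roll)).
In Python, from cell import env gives the robot as it stands.
- The arm moves only by the tool apply_moves, never from a script. Its argument "targets" is a list of rows, each a list of 2 entries, a list of its own where there are three numbers: the shift along the world's x, y, z in mm, then the turn, a rotation vector about the world's x, y, z in rad. A call has 1 to 8 rows; each row is the pose to reach, as a shift and turn from the pose commanded when the call began; what a row does not reach only later rows make up. A row lasts 1/10 s, in which the tool goes at most 50 mm and 8.59 degrees, less where a joint would pass 70% of its speed; a pose out of reach is approached as far as the arm can. A call with a gripper value outside its range is refused whole. "hand" is the finger opening in mm, from 0 to 87, set as the call begins (left out, the last holds). The fingers move at their own pace and stop on an object; "squeeze" is the grip in N (left out, the last holds). Time passes only in rows, so rows that repeat a pose let the fingers close. It gives the time, the measured TCP pose, the force and the opening at its end, in the units of the state.
- env.get_obs(): the state, without advancing time (a new reading comes with each control period).
- env.read_camera(name): name is "side" or "top" or "wrist"; returns a dict with "image" (480x640x3 uint8, red, green, blue), "camera_matrix" (3x3 intrinsics, pixels), "camera_from_world" (4x4, takes a point from world to camera coordinates); the wrist camera has in their place "mount" (4x4, takes a point from camera to tool coordinates, whose origin is the TCP and whose axes are the flange's). Camera axes: x right, y down, z forward; pixel columns grow to the right and rows downward; lengths in m; the calibration is good to about 2 mm. A picture is of the moment at which its call begins: read the wrist's pose just before it. There is no depth.
- env.sign_off(): hands the job in, once; it reports no verdict.
Trained networks look in a picture, given as the dict that the camera call returned (one of the last four; its "shot" number tells which), for a name from the list of things; names that differ only in an ending like _2 or _b are one class to them, and where a whole thing is asked for, a point or a joint stands for the part that bears it (a point fixed in the world has none). Each returns a list of dicts, best first, with "conf" (0 to 1); they miss things now and then, are a little off and sometimes report something else, mostly with a low value. They report only what shows in the picture. A call takes as long as a camera call. They do not tell look-alikes from the thing itself.
- env.regions_of(picture, target): "region" (480x640 bool, what is visible of it) and "rect" ([left, top, right, bottom] in pixels, round what is visible of it).
The state is a dict: "time_s": time; "qpos": joint angles; "joint_velocities": joint speeds; "effort": joint torques, N m; "tool_pos": TCP position; "tool_rot": TCP orientation; "force": force on the tool from outside, world axes, zero at the start; "wrist_torque": the same for the moment, N m; "grip_width": finger opening in m.
Only numpy, scipy, OpenCV 4.12 (cv2) and the standard library are available. Lean on these libraries where they do the work, as an engineer would, in place of code of your own. Each camera call takes 0.05 s, during which the arm holds its last target. There are 200 camera calls.

## Working session

There is one attempt and no reset: what is moved stays moved. The work goes in short steps, Python scripts to look and compute and a tool call to move; the robot and the scene stay as the last step left them, time stands still between calls to the robot, and variables do not carry over. Pictures are saved under pics/ and viewed, about 8 in all and at most 12, crops included, and the job is handed in when it is done.

Besides the shell and the picture viewer there is one more tool, called after ">>>" by a JSON object that holds its "fn" and its "kwargs", one argument or row to a line. apply_moves: Moves the arm, as the interface text tells. Its arguments: {"type":"object","properties":{"targets":{"type":"array","items":{"type":"array"}},"hand":{"type":"number"},"squeeze":{"type":"number"}},"required":["targets"]}

```bash
mkdir -p pics; ls
cat > h.py <<'E'
import numpy as np,cv2
from cell import env
def ray(p,uv):
    K=p["camera_matrix"];T=p["camera_from_world"];R=T[:3,:3];c=-R.T@T[:3,3]
    d=R.T@np.linalg.inv(K)@np.array([uv[0],uv[1],1.]);return c,d
def atz(p,uv,z):
    c,d=ray(p,uv);return c+d*(z-c[2])/d[2]
def proj(p,X):
    T=p["camera_from_world"];x=p["camera_matrix"]@(T[:3,:3]@np.asarray(X)+T[:3,3]);return x[:2]/x[2]
def tri(a,ua,b,ub):
    A=[];y=[]
    for p,u in((a,ua),(b,ub)):
        c,d=ray(p,u);d/=np.linalg.norm(d);M=np.eye(3)-np.outer(d,d);A.append(M);y.append(M@c)
    return np.linalg.lstsq(np.vstack(A),np.hstack(y),rcond=None)[0]
def save(p,n,crop=None,s=1):
    im=p["image"][...,::-1]
    if crop: l,t,r,b=crop;im=im[t:b,l:r]
    cv2.imwrite("pics/"+n,cv2.resize(im,None,fx=s,fy=s,interpolation=cv2.INTER_CUBIC))
E
python3 - <<'E'
from h import *
a=env.read_camera("top");b=env.read_camera("side")
save(a,"top0.png");save(b,"side0.png")
for p,n in((a,"top"),(b,"side")):
    T=p["camera_from_world"];print(n,(-T[:3,:3].T@T[:3,3]).round(3),T[2,:3].round(2),p["camera_matrix"][0,0])
    for t in["wide_stage","wide_pad","wide_plate","wide_pointer","wide_mark","narrow_stage","narrow_pad","narrow_pointer","narrow_mark"]:
        try:
            for r in env.regions_of(p,t)[:3]:
                ys,xs=np.nonzero(r["region"]);print(t,round(r["conf"],2),r["rect"],xs.mean().round(1),ys.mean().round(1))
        except Exception as e:print(t,e)
E
```

```text
pics
top [ 0.382 -0.006  1.209] [ 0.06  0.01 -1.  ] 489.91685630826726
wide_stage 0.63 [183.6, 160.4, 272.4, 239.8] 220.1 199.0
wide_stage 0.58 [159.1, 293.4, 249.8, 381.4] 210.0 339.5
wide_pad 0.63 [196.7, 174.3, 206.7, 183.5] 200.3 181.1
wide_plate 0.89 [186.1, 171.0, 246.3, 232.6] 212.1 203.3
wide_plate 0.81 [165.7, 306.9, 242.7, 368.1] 212.7 337.0
wide_pointer 0.9 [187.4, 173.9, 241.1, 235.3] 212.0 203.4
wide_pointer 0.78 [175.8, 302.3, 244.0, 369.2] 213.4 336.5
narrow_stage 0.6 [370.6, 172.0, 428.4, 244.9] 397.1 206.6
narrow_stage 0.42 [77.5, 244.0, 148.1, 298.7] 114.1 270.9
narrow_stage 0.26 [376.4, 249.4, 428.3, 267.8] 398.4 258.1
narrow_pad 0.66 [378.2, 199.8, 390.1, 211.0] 385.0 201.9
narrow_pointer 0.88 [377.0, 183.1, 416.6, 240.1] 397.4 213.2
narrow_pointer 0.73 [173.7, 229.9, 226.3, 259.6] 197.5 247.8
narrow_pointer 0.53 [374.0, 245.4, 431.3, 269.4] 400.5 257.5
side [0.046 0.863 1.064] [ 0.31 -0.63 -0.71] 530.4537710068081
wide_stage 0.93 [322.5, 325.1, 413.9, 432.7] 368.1 376.2
wide_stage 0.84 [202.3, 256.2, 282.3, 353.0] 244.8 308.8
wide_pad 0.63 [388.1, 352.8, 400.3, 365.6] 393.2 359.3
wide_pad 0.51 [397.1, 143.5, 427.3, 177.7] 411.8 160.2
wide_pad 0.39 [211.8, 295.9, 223.6, 310.2] 218.8 302.7
wide_plate 0.84 [335.4, 332.1, 404.9, 399.1] 366.5 359.6
wide_plate 0.78 [211.7, 280.3, 273.1, 333.7] 243.5 306.2
wide_pointer 0.95 [333.5, 334.0, 403.1, 392.4] 366.2 359.8
wide_pointer 0.92 [212.8, 280.2, 274.1, 331.4] 243.7 306.2
wide_mark 0.45 [357.4, 408.5, 369.7, 421.7] 361.3 416.5
narrow_stage 0.94 [305.9, 168.3, 363.9, 227.8] 333.7 206.3
narrow_pad 0.53 [320.4, 198.9, 328.0, 207.8] 324.2 202.5
narrow_pointer 0.97 [318.9, 189.2, 355.4, 212.4] 336.9 202.3
narrow_pointer 0.23 [211.5, 266.6, 274.4, 331.8] 243.7 305.9
narrow_mark 0.62 [319.3, 188.8, 357.8, 212.9] 336.2 202.1
```

View pics/top0.png

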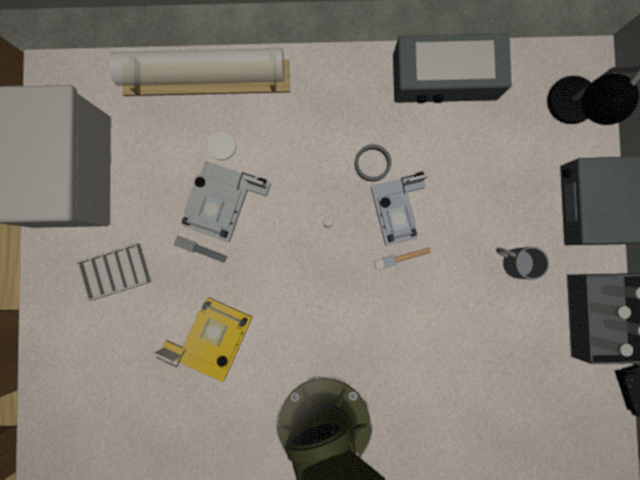

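View pics/side0.png

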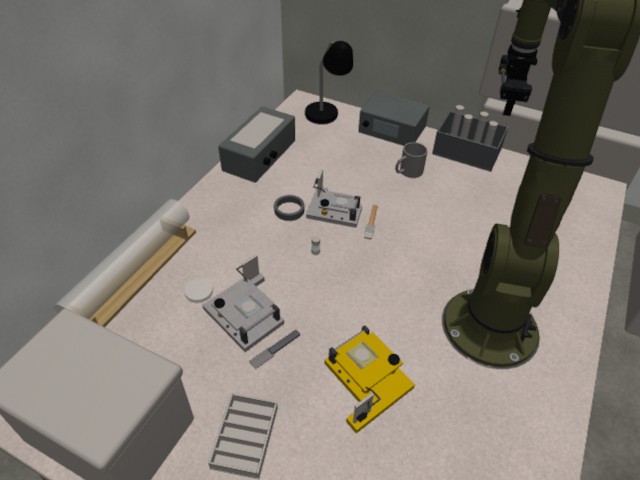

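Top view: grey wide stage around (212,203), pad at (200,182); narrow stage around (398,213), pad at (385,202); the yellow one at (215,338) is the look-alike. Both scale faces look away (+x), so the tabs need the wrist camera from beyond.

Run:
```python
from h import *
o=env.get_obs();print({k:np.round(v,3) for k,v in o.items()})
a=env.read_camera("top");b=env.read_camera("side")
w=env.read_camera("wrist");print(w["mount"].round(3),w["camera_matrix"].round(1))
for n,ua,ub,z in(("wide",None,None,.067),("narrow",None,None,.062)):
    pass
def dark(p,uv,r=11):
    g=cv2.cvtColor(p["image"],cv2.COLOR_RGB2GRAY);u,v=map(int,uv);c=g[v-r:v+r+1,u-r:u+r+1]
    n,l,s,ce=cv2.connectedComponentsWithStats((c<50).astype(np.uint8))
    i=1+np.argmax(s[1:,4]);return ce[i]+[u-r,v-r],s[i,4]
for n,ua,ub,z in(("wide",(200,182),(219,303),.064),("narrow",(385,202),(325,203),.059)):
    pa,na=dark(a,ua);pb,nb=dark(b,ub);print(n,pa,na,pb,nb,atz(a,pa,z).round(4),atz(b,pb,z).round(4),tri(a,pa,b,pb).round(4))
# corners of bases in top image (base top z=.018) 
for n,pts in(("wide",[(182,232),(205,162),(229,241)]),("narrow",[(388,244),(374,185),(417,239)])):
    print(n,[atz(a,q,.018).round(3) for q in pts])
```

```text
{'time_s': np.float64(1.0), 'qpos': array([75.808, 18.392, -4.018, 83.108,  1.295, 78.541, -3.263]), 'joint_velocities': array([ 0.038, -0.027,  0.003,  0.094,  0.04 , -0.065, -0.017]), 'effort': array([ 0.0000e+00, -4.9112e+01, -4.0300e-01, -3.1278e+01, -6.4000e-02,
        3.3000e-02,  0.0000e+00]), 'tool_pos': array([ 0.168, -0.628,  0.223]), 'tool_rot': array([1.79995e+02, 2.00000e-03, 1.49980e+01]), 'force': array([ 0.667, -0.75 ,  0.561]), 'wrist_torque': array([-0.047, -0.018, -0.003]), 'grip_width': np.float64(0.087)}
[[-0.    -0.966 -0.257  0.069]
 [ 1.    -0.    -0.001  0.001]
 [ 0.001 -0.257  0.966 -0.162]
 [ 0.     0.     0.     1.   ]] [[424.7   0.  318.2]
 [  0.  424.7 241.1]
 [  0.    0.    1. ]]
wide [199.63768116 181.79710145] 69 [219.06944444 302.84722222] 72 [0.5838 0.2811 0.064 ] [0.5881 0.2836 0.064 ] [0.5862 0.2825 0.063 ]
narrow [384.73134328 202.01492537] 67 [324.34883721 202.41860465] 43 [ 0.5272 -0.1551  0.059 ] [ 0.5311 -0.1535  0.059 ] [ 0.5292 -0.1543  0.0588]
wide [array([0.469, 0.336, 0.018]), array([0.641, 0.279, 0.018]), array([0.445, 0.222, 0.018])]
narrow [array([ 0.43 , -0.165,  0.018]), array([ 0.575, -0.135,  0.018]), array([ 0.44 , -0.236,  0.018])]
```

>>> {"fn": "apply_moves", "kwargs": {
  "targets": [
    [[35, 35, 10], [0, 0, 0]],
    [[70, 70, 20], [0, 0, 0]],
    [[105, 105, 20], [0, 0, 0]],
    [[140, 140, 20], [0, 0, 0]],
    [[175, 175, 20], [0, 0, 0]],
    [[210, 210, 20], [0, 0, 0]],
    [[245, 245, 20], [0, 0, 0]],
    [[280, 280, 20], [0, 0, 0]]
  ],
  "hand": 0
}}

```text
time_s: 1.95
tool_pos: [0.4494, -0.3464, 0.243]
tool_rot: [179.9, -0.0, 15.0]
force: [1.2, -1.2, -0.1]
grip_width: 0.0309
```

>>> {"fn": "apply_moves", "kwargs": {
  "targets": [
    [[35, 35, 0], [-0.03, 0.1, 0]],
    [[70, 70, 0], [-0.06, 0.2, 0]],
    [[105, 105, 0], [-0.09, 0.34, 0]],
    [[140, 140, -10], [-0.09, 0.34, 0]],
    [[175, 170, -50], [-0.09, 0.34, 0]],
    [[176, 170, -83], [-0.09, 0.34, 0]],
    [[176, 170, -83], [-0.09, 0.34, 0]],
    [[176, 170, -83], [-0.09, 0.34, 0]]
  ]
}}

```text
time_s: 2.75
tool_pos: [0.6234, -0.1789, 0.1596]
tool_rot: [-179.9, 20.3, 15.0]
force: [-0.3, 0.5, 0.2]
grip_width: 0.0006
```

```bash
cat >> h.py <<'E'
from scipy.spatial.transform import Rotation as Ro
def wrist():
    o=env.get_obs();p=env.read_camera("wrist")
    T=np.eye(4);T[:3,:3]=Ro.from_euler("xyz",o["tool_rot"],degrees=True).as_matrix();T[:3,3]=o["tool_pos"]
    p["camera_from_world"]=np.linalg.inv(T@p["mount"]);return p,o
def show(p,names):
    for t in names:
        for r in env.regions_of(p,t)[:2]:
            ys,xs=np.nonzero(r["region"]);print(t,round(r["conf"],2),np.round(r["rect"],1),xs.mean().round(1),ys.mean().round(1))
E
python3 - <<'E'
from h import *
p,o=wrist();print(o["time_s"],o["tool_pos"].round(4),o["tool_rot"].round(2),o["force"].round(2))
save(p,"w1.png");show(p,["narrow_pad","narrow_pointer","narrow_mark"])
E
```

```text
2.75 [ 0.6234 -0.1789  0.1596] [-179.94   20.3    14.97] [-0.32  0.53  0.24]
narrow_pad 0.68 [241.7 279.1 262.2 282.3] 252.1 279.9
narrow_pointer 0.95 [234.9 244.5 376.9 299.3] 294.6 270.2
narrow_mark 0.59 [375.6 230.2 414.8 253.9] 392.8 240.6
```

View pics/w1.png

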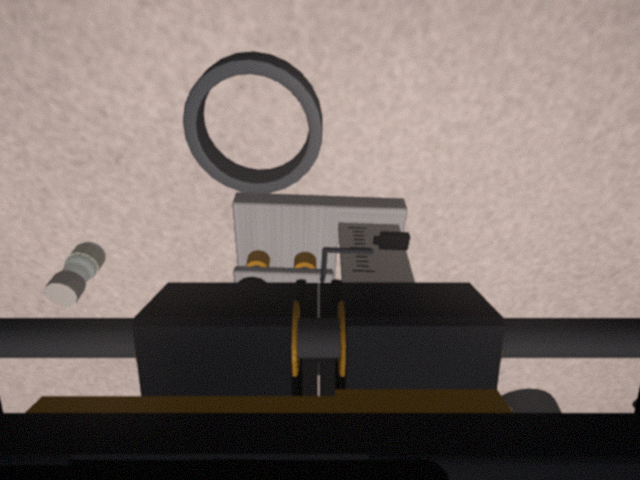

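Wrist view: pointer tip near (373,250), tab nose near (376,240), with the fingers below row 280. I'll take a second, flatter view to measure heights.

>>> {"fn": "apply_moves", "kwargs": {
  "targets": [
    [[26, 6, 0], [-0.03, 0.12, 0]],
    [[52, 12, -5], [-0.06, 0.24, 0]],
    [[78, 17, -15], [-0.09, 0.36, 0]],
    [[78, 17, -30], [-0.11, 0.44, 0]],
    [[78, 17, -30], [-0.11, 0.44, 0]],
    [[78, 17, -30], [-0.11, 0.44, 0]]
  ]
}}

```text
time_s: 3.55
tool_pos: [0.6881, -0.1764, 0.1524]
tool_rot: [178.6, 35.8, 11.5]
force: [-0.4, -1.9, -1.2]
grip_width: 0.0005
```

Run:
```python
from h import *
p,o=wrist();print(o["time_s"],o["tool_pos"].round(4),o["tool_rot"].round(2),o["force"].round(2))
save(p,"w2.png");show(p,["narrow_pad","narrow_pointer","narrow_mark"])
np.savez("w2.npz",T=p["camera_from_world"],K=p["camera_matrix"])
```

```text
3.55 [ 0.6881 -0.1764  0.1524] [178.62  35.78  11.46] [-0.39 -1.88 -1.25]
narrow_pointer 0.83 [233.1 272.  353.  307.9] 296.2 278.4
narrow_mark 0.84 [355.2 250.  388.2 267.3] 369.9 260.4
narrow_mark 0.18 [232.2 270.4 352.8 317.5] 297.6 279.6
```

View pics/w2.png

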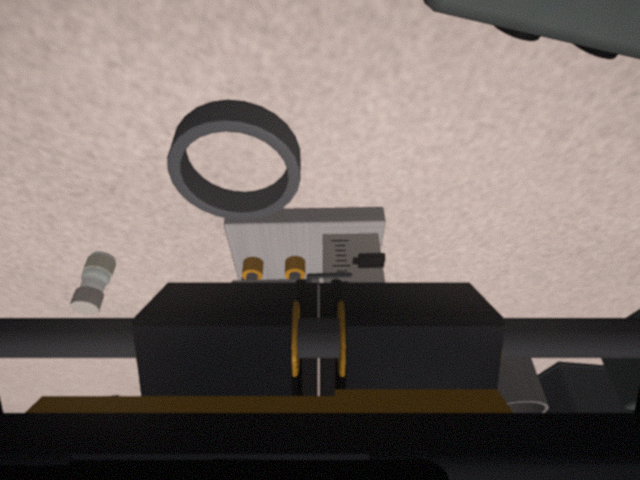

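```bash
cat > meas.py <<'E'
from h import *
def meas(p,tip,nose,zt,yaw):
    P=atz(p,tip,zt);n=np.array([np.cos(yaw),np.sin(yaw),0]);c,d=ray(p,nose)
    M=c+d*(n@(P-c))/(n@d);return P.round(4),M.round(4),round((M[2]-P[2])*1000,2),np.round((M-P)@[-n[1],n[0],0]*1000,1)
E
python3 - <<'E'
from meas import *
z=np.load("w2.npz");B={"K":0,"camera_matrix":z["K"],"camera_from_world":z["T"]}
o_p=np.array([.6234,-.1789,.1596]);T=np.eye(4);T[:3,:3]=Ro.from_euler("xyz",[-179.94,20.3,14.97],degrees=True).as_matrix();T[:3,3]=o_p
p=env.read_camera("wrist");A={"camera_matrix":z["K"],"camera_from_world":np.linalg.inv(T@p["mount"])}
ia=cv2.imread("pics/w1.png");ib=cv2.imread("pics/w2.png")
v=np.hstack([cv2.resize(ia[225:275,340:420],(400,250)),cv2.resize(ib[240:290,320:400],(400,250))])
cv2.imwrite("pics/c12.png",cv2.resize(v,(800,250)))
for q in(200,):
    g=cv2.cvtColor(ib,cv2.COLOR_BGR2GRAY);print(g[250:282,344:368][:,::2]);
    g=cv2.cvtColor(ia,cv2.COLOR_BGR2GRAY);print(g[228:256,362:386][:,::2])
print(meas(A,(373,250),(374.5,240),.065,.204));print(meas(B,(352,275),(354,260),.065,.204))
print(tri(A,(373,250),B,(352,275)),tri(A,(374.5,240),B,(354,260)))
print(env.get_obs()["qpos"].round(1),env.get_obs()["tool_rot"])
E
```

```text
[[67 87 85 85 93 88 88 91 94 89 88 96]
 [74 91 89 86 93 91 90 90 91 92 92 90]
 [84 86 93 91 89 90 93 90 80 81 79 79]
 [88 91 90 90 91 91 93 73 57 59 66 52]
 [69 72 94 96 92 96 90 58 40 43 36 36]
 [63 79 89 86 88 86 87 51 32 29 35 31]
 [73 85 90 95 93 77 80 45 30 32 31 32]
 [84 87 90 88 79 61 55 46 33 32 30 35]
 [85 90 87 87 75 41 37 29 28 32 33 31]
 [73 75 87 93 75 32 27 32 35 33 31 28]
 [60 72 84 91 69 37 32 27 30 32 40 26]
 [71 79 89 90 61 37 31 33 39 38 33 34]
 [84 91 88 84 63 31 33 29 35 32 35 32]
 [87 76 91 85 68 52 42 21 30 35 36 36]
 [74 76 72 83 75 64 58 47 36 35 33 34]
 [59 54 58 73 84 88 80 46 28 28 31 30]
 [65 71 70 78 92 97 84 52 37 34 37 29]
 [85 84 84 89 84 87 84 63 51 43 47 52]
 [89 86 90 84 89 85 85 74 70 69 71 73]
 [79 80 89 86 89 89 99 86 81 84 88 86]
 [70 67 88 91 90 90 88 93 88 93 88 92]
 [59 69 85 84 93 86 89 85 88 86 86 89]
 [54 60 63 71 88 85 88 91 84 91 87 90]
 [48 49 52 52 74 87 90 89 85 86 92 90]
 [43 46 45 44 78 88 86 87 92 93 89 90]
 [49 50 50 57 76 88 92 93 86 87 89 93]
 [61 60 61 66 78 88 87 92 92 83 87 91]
 [74 72 73 75 86 85 85 84 85 92 90 85]
 [84 88 
[... 923 characters left out ...]
0 34]
 [39 39 42 40 56 69 78 82 69 41 42 40]
 [39 41 38 42 44 60 76 78 75 57 57 54]
 [48 49 48 44 48 56 78 81 76 76 72 69]
 [54 46 54 54 56 60 77 80 81 81 83 80]
 [64 57 55 59 51 60 75 78 80 79 86 87]
 [64 67 65 61 67 65 80 82 82 84 84 82]
 [68 69 69 72 70 77 73 72 77 81 78 83]
 [67 66 68 76 73 79 79 77 79 81 75 83]]
(array([ 0.5915, -0.2248,  0.065 ]), array([ 0.592 , -0.227 ,  0.0535]), np.float64(-11.48), np.float64(-2.2))
(array([ 0.5899, -0.2256,  0.065 ]), array([ 0.5904, -0.2281,  0.0513]), np.float64(-13.7), np.float64(-2.5))
[ 0.59303279 -0.22432835  0.067273  ] [ 0.59070146 -0.22780999  0.05155011]
[ -4.1  59.7  30.2  38.8  -7.9 116.9 -59.8] [178.87970022  35.69339811  11.81439926]
```

View pics/c12.png

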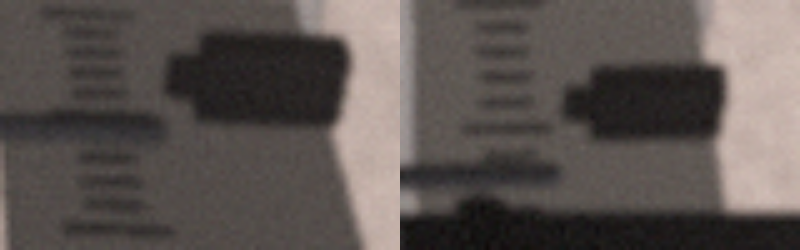

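>>> {"fn": "apply_moves", "kwargs": {
  "targets": [
    [[0, 30, 50], [0, 0, -0.1]],
    [[0, 80, 60], [0, 0, -0.2]],
    [[0, 130, 60], [0, 0, -0.3]],
    [[5, 180, 60], [0, 0, -0.4]],
    [[10, 230, 60], [0, 0, -0.52]],
    [[15, 280, 40], [0, 0, -0.52]],
    [[20, 310, 25], [0, 0, -0.52]],
    [[20, 310, 25], [0, 0, -0.52]]
  ]
}}

```text
time_s: 4.6
tool_pos: [0.6951, 0.1437, 0.1678]
tool_rot: [179.8, 35.4, -17.4]
force: [-0.2, 0.7, 0.0]
grip_width: 0.0004
```

```bash
cat > look.py <<'E'
from h import *
import sys,pickle
p,o=wrist();print(o["time_s"],o["tool_pos"].round(4),o["tool_rot"].round(2),o["force"].round(2),o["qpos"].round(1))
n=sys.argv[1];save(p,n+".png");show(p,sys.argv[2:]);pickle.dump(p,open(n+".pkl","wb"))
E
python3 look.py w3 wide_pad wide_pointer wide_mark
```

```text
4.6 [0.6951 0.1437 0.1678] [179.76  35.36 -17.37] [-0.21  0.72  0.05] [  -1.8   57.3  -14.8   37.1   -5.2  117.5 -121.8]
wide_pad 0.56 [184.1 276.  211.3 283.2] 195.4 279.5
wide_pointer 0.63 [179.8 255.3 350.6 284.3] 252.4 272.1
wide_mark 0.7 [348.7 227.8 383.5 245. ] 365.9 238.0
```

View pics/w3.png

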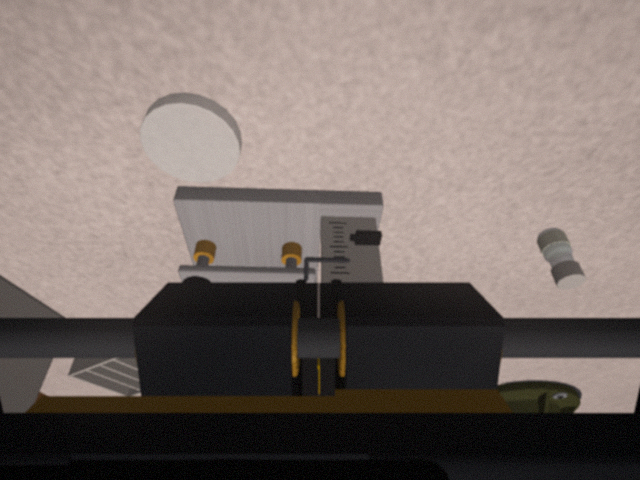

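>>> {"fn": "apply_moves", "kwargs": {
  "targets": [
    [[-25, 10, 0], [-0.04, -0.12, 0]],
    [[-50, 20, 0], [-0.08, -0.24, 0]],
    [[-75, 30, 0], [-0.12, -0.36, 0]],
    [[-86, 38, -5], [-0.15, -0.48, 0]],
    [[-86, 38, -5], [-0.15, -0.48, 0]],
    [[-86, 38, -5], [-0.15, -0.48, 0]]
  ]
}}

```text
time_s: 5.4
tool_pos: [0.61, 0.1727, 0.1673]
tool_rot: [179.6, 5.9, -18.0]
force: [1.3, -0.8, -0.1]
grip_width: 0.0005
```

```bash
python3 look.py w4 wide_pad wide_pointer wide_mark
python3 - <<'E'
import cv2,numpy as np
a=cv2.imread("pics/w3.png")[220:275,310:390];b=cv2.imread("pics/w4.png")
np.set_printoptions(linewidth=200)
cv2.imwrite("pics/v4.png",np.vstack([cv2.resize(a,(800,300))[:,:800],cv2.resize(b[120:290,100:540],(800,300))]))
E
```

```text
5.4 [0.61   0.1727 0.1673] [179.56   5.92 -17.97] [ 1.34 -0.76 -0.06] [  -5.1   22.9  -15.    84.3    2.6   78.5 -127.8]
wide_pointer 0.81 [156.7 234.4 359.3 292.6] 251.7 269.7
wide_mark 0.84 [356.8 217.1 396.1 239. ] 376.2 229.1
```

View pics/v4.png

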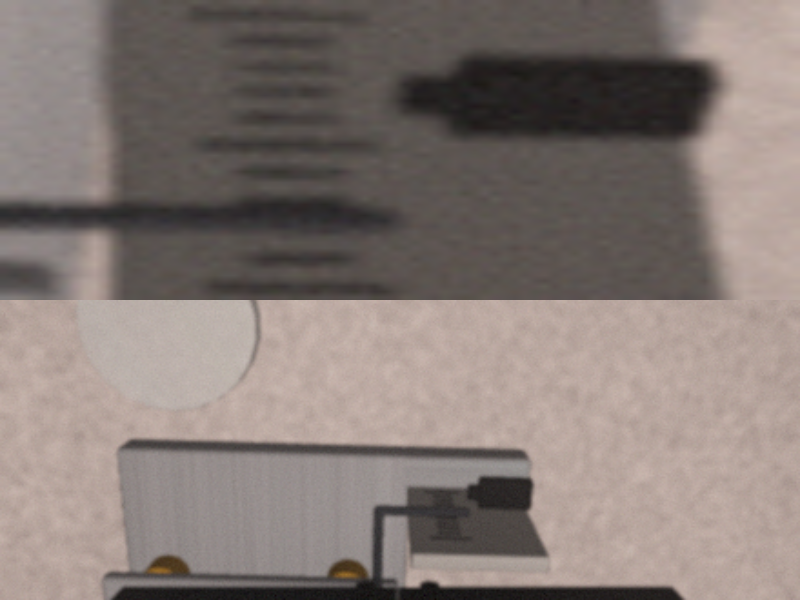

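```bash
cat > sub.py <<'E'
from meas import *
import pickle
def rowc(img,c0,c1,r0,r1):   # dark-weighted row centroid
    g=cv2.cvtColor(img,cv2.COLOR_RGB2GRAY).astype(float)[r0:r1,c0:c1].mean(1)
    w=np.clip(np.percentile(g,75)-6-g,0,None);return (w*np.arange(r0,r1)).sum()/w.sum(),g.round(0)
E
python3 - <<'E'
from sub import *
A=pickle.load(open("w3.pkl","rb"));B=pickle.load(open("w4.pkl","rb"))
ta=rowc(A["image"],343,349,253,266);na=rowc(A["image"],351,354,230,246)
tb=rowc(B["image"],350,357,234,245);nb=rowc(B["image"],358,361,222,237)
for x in(ta,na,tb,nb):print(x[0],x[1])
yaw=-.314
out=[]
for p,t,n,ct,cn in((A,ta,na,349.5,350.5),(B,tb,nb,358.5,357.5)):
    r=meas(p,(ct,t[0]),(cn,n[0]),.070,yaw);print(r)
    c,d=ray(p,(cn,n[0]));s=d[2]/(d@[np.cos(yaw),np.sin(yaw),0]);out.append((r[2],s))
(a,sa),(b,sb)=out;dx=(a-b)/(sb-sa);print(out,"dx",dx,"dz",a+sa*dx)
print(tri(A,(349.5,ta[0]),B,(358.5,tb[0])),tri(A,(350.5,na[0]),B,(357.5,nb[0])))
# narrow again
z=np.load("w2.npz");N2={"camera_matrix":z["K"],"camera_from_world":z["T"],"image":cv2.imread("pics/w2.png")[...,::-1]}
T=np.eye(4);T[:3,:3]=Ro.from_euler("xyz",[-179.94,20.3,14.97],degrees=True).as_matrix();T[:3,3]=[.6234,-.1789,.1596]
N1={"camera_matrix":z["K"],"camera_from_world":np.linalg.inv(T@A["mount"]),"image":cv2.imread("pics/w1.png")[...,::-1]}
yaw=.204;out=[]
for p,t,n,ct,cn in((N1,rowc(N1["image"],364,371,245,254),rowc(N1["image"],374,378,230,250),373,374.2),(N2,rowc(N2["image"],346,350,270,280),rowc(N2["image"],354,357,252,268),352,354)):
    r=meas(p,(ct,t[0]),(cn,n[0]),.065,yaw);c,d=ray(p,(cn,n[0]));s=d[2]/(d@[np.cos(yaw),np.sin(yaw),0]);out.append((r[2],s));print(t[0],n[0],r)
(a,sa),(b,sb)=out;dx=(a-b)/(sb-sa);print(out,"dx",dx,"dz",a+sa*dx)
E
```

```text
259.37071240105536 [84. 86. 82. 75. 66. 53. 47. 48. 58. 67. 79. 83. 84.]
237.07971014492756 [89. 86. 86. 70. 48. 36. 32. 33. 28. 36. 48. 66. 79. 83. 87. 88.]
239.78000000000006 [73. 73. 69. 59. 51. 55. 56. 54. 54. 61. 66.]
228.93894266567386 [144. 127.  97.  57.  37.  38.  40.  39.  37.  36.  42.  58.  69.  72.
  75.]
(array([0.5936, 0.1494, 0.07  ]), array([0.5931, 0.1476, 0.0485]), np.float64(-21.51), np.float64(-1.8))
(array([0.593 , 0.1494, 0.07  ]), array([0.5926, 0.1481, 0.0491]), np.float64(-20.85), np.float64(-1.3))
[(np.float64(-21.51), np.float64(0.8481844861445166)), (np.float64(-20.85), np.float64(2.8720476901334533))] dx -0.3261089972381394 dz -21.786600592249535
[0.59276625 0.14945465 0.06935784] [0.59193015 0.14798446 0.04746988]
249.2106918238994 239.9128952849839 (array([ 0.5926, -0.2251,  0.065 ]), array([ 0.593 , -0.227 ,  0.0543]), np.float64(-10.66), np.float64(-1.9))
274.08762886597935 260.34634974533105 (array([ 0.591 , -0.2253,  0.065 ]), array([ 0.5915, -0.2276,  0.0525]), np.float64(-12.51), np.float64(-2.4))
[(np.float64(-10.66), np.float64(1.446810458258578)), (np.float64(-12.51), np.float64(0.7447826281582139))] dx -2.635223164494089 dz -14.472668434235313
```

Run:
```python
from h import *
import pickle
p=pickle.load(open("w3.pkl","rb"));M=p["mount"];K=p["camera_matrix"]
tip=np.array([.593,.149,.0485]);pad=np.array([.5862,.2825,.053])
for th in(8,15,20,25,30,35):
  for ro in(0,6,12):
    for yo in(0,15,30,45):
      R=Ro.from_euler("z",-18+yo,degrees=True)*Ro.from_euler("y",th,degrees=True)*Ro.from_euler("x",180-ro,degrees=True)
      T=np.eye(4);T[:3,:3]=R.as_matrix();T[:3,3]=pad
      P={"camera_matrix":K,"camera_from_world":np.linalg.inv(T@M)};u=proj(P,tip);c=np.linalg.inv(P["camera_from_world"])[:3,3]-tip
      n=np.array([np.cos(-.314),np.sin(-.314),0]);low=min((T@[x,y,-.07,1])[2] for x in(-.0375,.0375) for y in(-.095,.095))
      if u[0]<625 and 5<u[1]<275:print(th,ro,yo,u.round(0),"slope",round(c[2]/(c@n),2),"bodylow",low.round(3))
```

```text
8 6 0 [622. 184.] slope 3.53 bodylow 0.107
8 6 15 [616. 259.] slope 4.22 bodylow 0.107
8 12 0 [597. 180.] slope 3.5 bodylow 0.096
8 12 15 [591. 250.] slope 4.76 bodylow 0.096
15 6 15 [619. 260.] slope 2.65 bodylow 0.101
15 12 0 [608. 183.] slope 2.3 bodylow 0.09
15 12 15 [594. 251.] slope 2.87 bodylow 0.09
20 6 15 [622. 260.] slope 2.04 bodylow 0.096
20 12 0 [616. 186.] slope 1.8 bodylow 0.086
20 12 15 [597. 251.] slope 2.18 bodylow 0.086
25 6 15 [624. 261.] slope 1.61 bodylow 0.091
25 12 0 [624. 191.] slope 1.44 bodylow 0.081
25 12 15 [599. 252.] slope 1.7 bodylow 0.081
30 12 15 [601. 254.] slope 1.36 bodylow 0.076
35 12 15 [603. 255.] slope 1.09 bodylow 0.071
```

Run:
```python
from h import *
o=env.get_obs();a=Ro.from_euler("xyz",o["tool_rot"],degrees=True);b=Ro.from_euler("xyz",[174,15,-3],degrees=True)
print((b*a.inv()).as_rotvec().round(3),((np.array([.581,.284,.095])-o["tool_pos"])*1000).round(1))
```

```text
[-0.066  0.173  0.282] [-32.6 111.7 -70.7]
```

>>> {"fn": "apply_moves", "kwargs": {
  "targets": [
    [[-10, 35, 0], [-0.02, 0.05, 0.09]],
    [[-20, 75, 0], [-0.04, 0.1, 0.18]],
    [[-33, 112, 0], [-0.066, 0.173, 0.282]],
    [[-33, 112, -30], [-0.066, 0.173, 0.282]],
    [[-33, 112, -60], [-0.066, 0.173, 0.282]],
    [[-33, 112, -71], [-0.066, 0.173, 0.282]],
    [[-33, 112, -71], [-0.066, 0.173, 0.282]],
    [[-33, 112, -71], [-0.066, 0.173, 0.282]]
  ]
}}

```text
time_s: 6.4
tool_pos: [0.5796, 0.2859, 0.0948]
tool_rot: [174.1, 15.1, -2.9]
force: [0.4, 0.0, 0.8]
grip_width: 0.0005
```

```bash
python3 look.py w5 wide_pointer wide_mark
```

```text
6.4 [0.5796 0.2859 0.0948] [174.05  15.07  -2.89] [0.37 0.04 0.82] [ -15.1   36.5  -18.6   75.3    7.4   85.7 -125.4]
wide_pointer 0.56 [272.5 202.1 602.3 315.6] 390.0 252.1
wide_mark 0.76 [567.5 190.4 617.5 223. ] 594.3 209.0
wide_mark 0.65 [276.4 206.1 600.7 394.2] 389.0 252.7
```

View pics/w5.png

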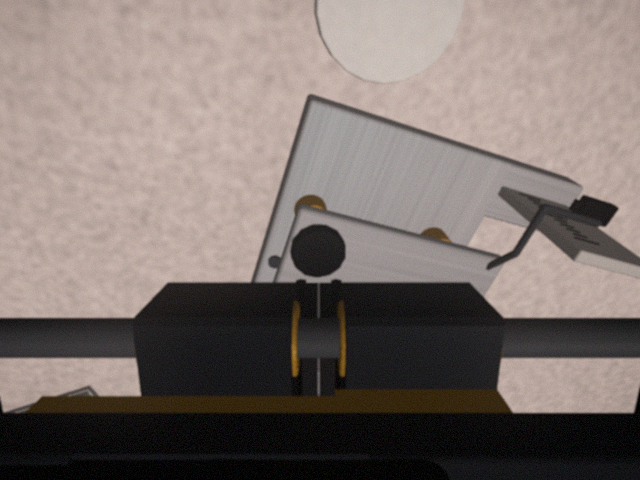

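Wide pad at (319,250), tab nose near (570,210), pointer wire ending near it; all in view. Now I check the pad centre against the TCP.

Run:
```python
from h import *
import pickle
p=pickle.load(open("w5.pkl","rb"));o=env.get_obs()
g=cv2.cvtColor(p["image"],cv2.COLOR_RGB2GRAY);m=(g<50).astype(np.uint8);m[278:]=0
n,l,s,c=cv2.connectedComponentsWithStats(m[215:,280:360]);i=1+np.argmax(s[1:,4]);print(s[i],c[i]+[280,215])
P=atz(p,c[i]+[280,215],.067);print("pad",P.round(4),"tcp px",proj(p,o["tool_pos"]),"tip z plane of pad under tcp",proj(p,[*o["tool_pos"][:2],.067]))
for x in(-.0095,.0095):
  T=np.linalg.inv(p["camera_from_world"])@np.linalg.inv(p["mount"]);q=T@[x,0,0,1];print(q[:3].round(4))
```

```text
[  11   10   54   51 2128] [317.56766917 250.40977444]
pad [0.5876 0.2822 0.067 ] tcp px [314.35491374 304.65929864] tip z plane of pad under tcp [308.68257586 265.81358919]
[0.5704 0.2863 0.0972]
[0.5887 0.2854 0.0923]
```

>>> {"fn": "apply_moves", "kwargs": {
  "targets": [
    [[0, -3, -10], [0, 0, 0]],
    [[0, -3, -18], [0, 0, 0]],
    [[0, -3, -22], [0, 0, 0]],
    [[0, -3, -22], [0, 0, 0]]
  ]
}}

```text
time_s: 6.95
tool_pos: [0.5779, 0.2828, 0.071]
tool_rot: [174.0, 15.2, -2.8]
force: [-0.6, -0.2, 0.8]
grip_width: 0.0008
```

>>> {"fn": "apply_moves", "kwargs": {
  "targets": [
    [[0, 0, -2], [0, 0, 0]],
    [[0, 0, -4], [0, 0, 0]],
    [[0, 0, -6], [0, 0, 0]],
    [[0, 0, -6], [0, 0, 0]]
  ]
}}

```text
time_s: 7.35
tool_pos: [0.5786, 0.2832, 0.0661]
tool_rot: [174.0, 15.1, -2.8]
force: [-0.9, -1.6, 2.9]
grip_width: 0.0005
```

>>> {"fn": "apply_moves", "kwargs": {
  "targets": [
    [[0, 0, -2], [0, 0, 0]],
    [[0, 0, -4], [0, 0, 0]],
    [[0, 0, -6], [0, 0, 0]],
    [[0, 0, -6], [0, 0, 0]]
  ]
}}

```text
time_s: 7.75
tool_pos: [0.5787, 0.2831, 0.0598]
tool_rot: [174.0, 15.1, -2.8]
force: [0.6, -2.0, 4.4]
grip_width: 0.0006
```

```bash
python3 look.py w6 wide_pointer wide_mark; python3 -c "
import cv2
cv2.imwrite('pics/v6.png',cv2.resize(cv2.imread('pics/w6.png')[170:290,480:640],(800,600),interpolation=cv2.INTER_CUBIC))"
```

```text
7.75 [0.5787 0.2831 0.0598] [174.01  15.08  -2.81] [ 0.6  -1.97  4.43] [ -15.    37.9  -18.3   77.2    7.9   82.4 -125.4]
wide_pointer 0.75 [282.5 218.6 625.7 393.7] 405.6 265.8
wide_mark 0.84 [611.  222.9 640.  257.4] 629.1 242.7
```

View pics/v6.png

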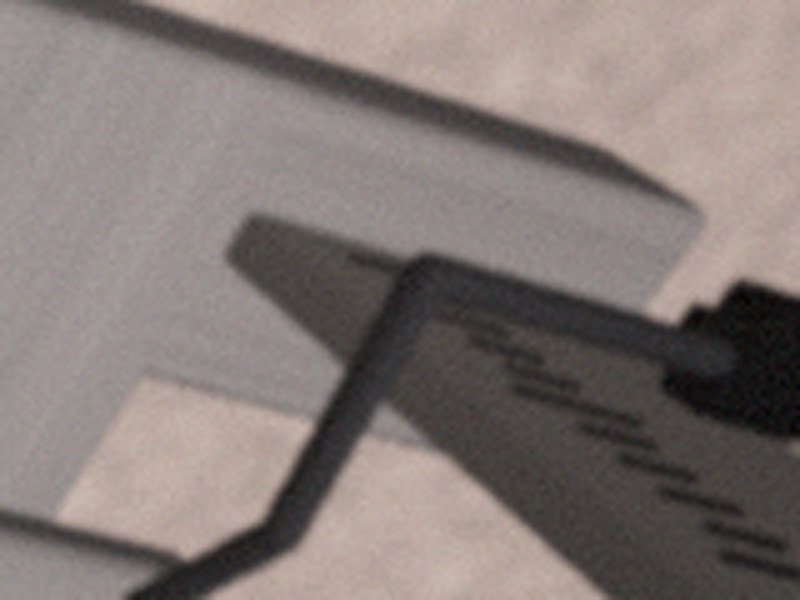

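```bash
cat > tz.py <<'E'
from h import *
import pickle,sys
from scipy.optimize import least_squares
def fitz(n,uv,x,y):
    p=pickle.load(open(n+".pkl","rb"));
    r=least_squares(lambda z:proj(p,[x,y,z[0]])-uv,[.06]);return r.x[0].round(4),r.fun.round(1),[(z,proj(p,[x,y,z]).round(1)) for z in(.07,.055,.0485)]
E
python3 - <<'E'
from tz import *
print(fitz("w6",np.array([627,241]),.5932,.1494));
p=pickle.load(open("w6.pkl","rb"));print("nose expected",proj(p,[.5928,.148,.0485]),proj(p,[.5923,.1466,.0485]));
p5=pickle.load(open("w5.pkl","rb"));print(proj(p5,[.5932,.1494,.07]),proj(p5,[.5928,.148,.0485]))
a=p5["image"][...,::-1][180:240,540:640];cv2.imwrite("pics/v5.png",cv2.resize(a,(800,480),interpolation=cv2.INTER_CUBIC))
E
```

```text
(np.float64(0.0546), array([-1.6,  2.3]), [(0.07, array([653.5, 262.8])), (0.055, array([626.1, 243.7])), (0.0485, array([615.3, 236.3]))])
nose expected [618.04479021 236.85413689] [620.65600409 237.62264586]
[600.41585782 223.12981383] [574.55007954 204.2422327 ]
```

View pics/v5.png

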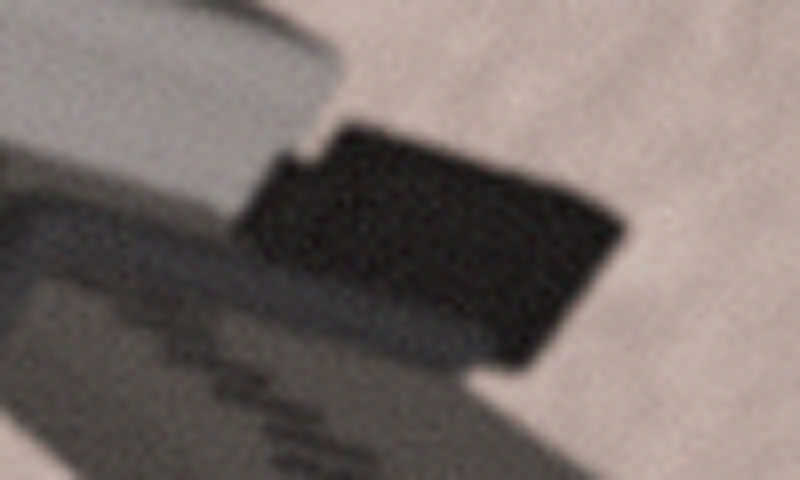

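>>> {"fn": "apply_moves", "kwargs": {
  "targets": [
    [[0, 0, -2], [0, 0, 0]],
    [[0, 0, -4], [0, 0, 0]],
    [[0, 0, -4], [0, 0, 0]]
  ]
}}

```text
time_s: 8.2
tool_pos: [0.5787, 0.2831, 0.056]
tool_rot: [174.0, 15.1, -2.8]
force: [1.4, -2.0, 5.8]
grip_width: 0.0007
```

```bash
python3 look.py w7 wide_pointer wide_mark
python3 - <<'E'
from tz import *
p=pickle.load(open("w7.pkl","rb"))
for z in(.055,.0525,.05,.0485,.0465):print(z,proj(p,[.5932,.1494,z]).round(1))
print("nose",proj(p,[.5926,.1478,.0485]).round(1))
g=cv2.cvtColor(p["image"],cv2.COLOR_RGB2GRAY);print(g[228:264:2,596:640:2])
cv2.imwrite("pics/v7.png",cv2.resize(p["image"][...,::-1][200:290,520:640],(800,600),interpolation=cv2.INTER_CUBIC))
E
```

```text
8.2 [0.5787 0.2831 0.056 ] [174.01  15.08  -2.82] [ 1.41 -1.97  5.8 ] [ -15.    38.1  -18.3   77.4    7.9   82.1 -125.4]
wide_pointer 0.66 [279.1 218.7 622.7 395.5] 406.9 265.7
wide_pointer 0.42 [284.5 249.4 348.5 287. ] 317.0 268.2
wide_mark 0.63 [618.7 228.8 638.3 260.1] 631.1 245.4
0.055 [632.5 248.3]
0.0525 [628.2 245.3]
0.05 [623.9 242.3]
0.0485 [621.4 240.6]
0.0465 [618.2 238.3]
nose [624.5 241.5]
[[ 84 110 127 130 141 138 136 134 138 136 135 145 168 167 170 174 173 165
  158 152 161 165]
 [ 48  50  63  75 101 122 129 133 136 135 144 163 172 169 171 174 169 157
  115  70  91 130]
 [ 50  45  50  43  47  52  67  92 121 129 153 168 169 170 165 163 160 137
   48  13  20  24]
 [ 45  45  48  53  47  42  44  47  46  67 105 129 152 163 137 130 134  68
   16  12  15  18]
 [ 48  42  49  45  49  44  51  50  41  41  43  48  68  93  45  37  41  17
   21  16  17  11]
 [ 68  64  63  47  43  45  52  49  49  48  47  43  44  37  22  12  23  20
   12  18  14  20]
 [ 73  71  70  70  63  53  51  51  46  41  46  44  53  39  20  14  29  15
   21  20   7  11]
 [ 69  69  73  70  65  72  72  68  54  53 
[... 281 characters left out ...]
8  48  16  19  17  17  19   8
   28  18  20  20]
 [ 40  44  56  62  72  70  76  71  71  69  66  36  15  23  16  15  11  16
   17  23  21  18]
 [ 63  55  52  64  71  68  70  64  68  72  69  48  27  20  11  12  14  21
   12  16  14  16]
 [ 44  46  49  56  69  70  71  70  72  68  67  72  54  27  16  17  25  10
    6  12  19  20]
 [ 64  57  50  43  43  48  57  63  64  72  69  67  70  64  37  17  21  21
   13   8  19  14]
 [ 65  66  68  58  57  57  45  39  43  62  68  69  68  74  64  57  42  33
   26  28   9  20]
 [ 70  66  64  45  45  47  48  50  55  63  72  71  67  65  67  67  67  66
   61  53  41  27]
 [ 71  70  70  66  63  55  44  35  43  45  57  65  70  67  61  67  70  66
   69  64  63  65]]
```

View pics/v7.png

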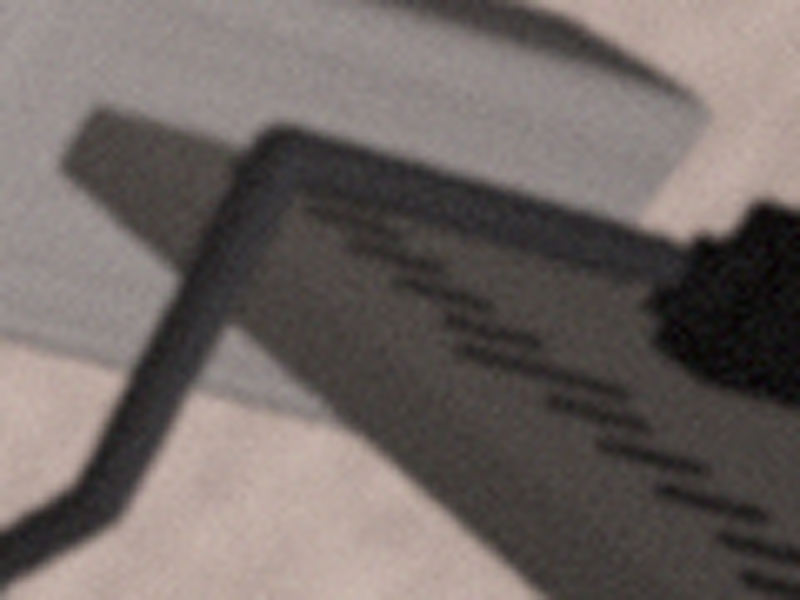

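Tip is now around (622,238) next to the nose, giving z ≈ 0.049 against the mark at 0.0484. One small nudge, then hold.

>>> {"fn": "apply_moves", "kwargs": {
  "targets": [
    [[0, 0, -0.3], [0, 0, 0]],
    [[0, 0, -0.3], [0, 0, 0]],
    [[0, 0, -0.3], [0, 0, 0]],
    [[0, 0, -0.3], [0, 0, 0]],
    [[0, 0, -0.3], [0, 0, 0]],
    [[0, 0, -0.3], [0, 0, 0]],
    [[0, 0, -0.3], [0, 0, 0]],
    [[0, 0, -0.3], [0, 0, 0]]
  ]
}}

```text
time_s: 9.15
tool_pos: [0.5788, 0.2831, 0.056]
tool_rot: [174.0, 15.1, -2.8]
force: [0.5, -2.6, 5.7]
grip_width: 0.0004
```

```bash
python3 look.py w8 wide_pointer wide_mark
python3 - <<'E'
from sub import *
# wire position midway (between bend and tip): compare w5 (rest), w6,w7,w8 by fitting plate tilt to the bend corner would need points; use wire centreline rows at fixed cols
from tz import fitz
import pickle
yaw=-.314;n=np.array([np.cos(yaw),np.sin(yaw),0]);t=np.array([-n[1],n[0],0])
tip=np.array([.5932,.1494,.07])
def wire(phi,s): # point on wire s m from tip towards +y, hinge 150mm behind, 15 mm below
    h=tip-.150*n-[0,0,.015];return h+n*(.150*np.cos(phi)+.015*np.sin(phi))+t*s+np.array([0,0,.015*np.cos(phi)-.150*np.sin(phi)])
for k in("w5","w6","w7","w8"):
    p=pickle.load(open(k+".pkl","rb"));g=cv2.cvtColor(p["image"],cv2.COLOR_RGB2GRAY).astype(float);best=[]
    g=cv2.GaussianBlur(g,(0,0),1)
    for phi in np.arange(0,.18,.004):
        v=[g[int(round(r)),int(round(c))] for s in np.linspace(.006,.020,15) for c,r in[proj(p,wire(phi,s))]]
        best.append((np.mean(v),round(phi,3),round((wire(phi,0)[2]-.0484)*1000,1)))
    print(k,sorted(best)[:4])
E
```

```text
9.15 [0.5788 0.2831 0.056 ] [174.01  15.07  -2.81] [ 0.54 -2.57  5.67] [ -15.    38.1  -18.3   77.4    7.9   82.1 -125.4]
wide_pointer 0.85 [279.2 218.6 624.9 374.5] 407.2 265.0
wide_mark 0.77 [617.3 227.5 640.  261.4] 630.4 246.0
w5 [(np.float64(45.43910109902728), np.float64(0.032), np.float64(16.8)), (np.float64(45.95756863324271), np.float64(0.036), np.float64(16.2)), (np.float64(46.0521012516282), np.float64(0.028), np.float64(17.4)), (np.float64(46.15974455057239), np.float64(0.04), np.float64(15.6))]Traceback (most recent call last):
  File "<stdin>", line 13, in <module>
IndexError: index 642 is out of bounds for axis 1 with size 640
```

Run:
```python
from sub import *
from scipy.optimize import least_squares
yaw=-.314;n=np.array([np.cos(yaw),np.sin(yaw),0]);t=np.array([-n[1],n[0],0])
tip=np.array([.5932,.1494,.07]);h=tip-.150*n-[0,0,.015]
def W(phi,s):return h+n*(.150*np.cos(phi)+.015*np.sin(phi))+t*s+np.array([0,0,.015*np.cos(phi)-.150*np.sin(phi)])
# brightness-profile fit across the wire: contrast of centreline vs both sides, s range off the tab
for k in("w3","w4","w5","w6","w7","w8"):
    p=pickle.load(open(k+".pkl","rb"));g=cv2.GaussianBlur(cv2.cvtColor(p["image"],cv2.COLOR_RGB2GRAY).astype(np.float32),(0,0),1)
    best=[]
    for phi in np.arange(-.03,.2,.002):
        q=np.array([proj(p,W(phi,s)) for s in np.linspace(.004,.022,19)]);d=q[-1]-q[0];d/=np.linalg.norm(d);m=np.array([-d[1],d[0]])
        sc=np.linalg.norm(q[-1]-q[0])/.018*.0018
        f=lambda o:cv2.remap(g,(q+o*m)[:,0].astype(np.float32),(q+o*m)[:,1].astype(np.float32),1,borderMode=cv2.BORDER_REPLICATE).ravel()
        c=np.mean([f(o*sc) for o in(-.6,0,.6)],0);side=np.minimum(f(2*sc),f(-2*sc))
        best.append((np.median(side-c),round(phi,3),round((W(phi,0)[2]-.0484)*1000,1)))
    print(k,sorted(best)[::-1][:3])
```

```text
w3 [(np.float32(29.376347), np.float64(0.004), np.float64(21.0)), (np.float32(28.404202), np.float64(0.006), np.float64(20.7)), (np.float32(27.681667), np.float64(0.002), np.float64(21.3))]
w4 [(np.float32(10.495346), np.float64(0.008), np.float64(20.4)), (np.float32(10.402996), np.float64(0.01), np.float64(20.1)), (np.float32(10.327389), np.float64(0.012), np.float64(19.8))]
w5 [(np.float32(-5.158947), np.float64(0.05), np.float64(14.1)), (np.float32(-5.596781), np.float64(0.048), np.float64(14.4)), (np.float32(-6.096752), np.float64(0.046), np.float64(14.7))]
w6 [(np.float32(21.368496), np.float64(0.102), np.float64(6.2)), (np.float32(21.325832), np.float64(0.104), np.float64(5.9)), (np.float32(21.315662), np.float64(0.1), np.float64(6.6))]
w7 [(np.float32(21.777279), np.float64(0.14), np.float64(0.5)), (np.float32(21.681087), np.float64(0.134), np.float64(1.4)), (np.float32(21.579613), np.float64(0.132), np.float64(1.7))]
w8 [(np.float32(22.091663), np.float64(0.136), np.float64(1.1)), (np.float32(21.866798), np.float64(0.13), np.float64(2.0)), (np.float32(21.647144), np.float64(0.132), np.float64(1.7))]
```

>>> {"fn": "apply_moves", "kwargs": {
  "targets": [
    [[0, 0, -0.7], [0, 0, 0]],
    [[0, 0, -0.7], [0, 0, 0]],
    [[0, 0, -0.7], [0, 0, 0]],
    [[0, 0, -0.7], [0, 0, 0]],
    [[0, 0, -0.7], [0, 0, 0]],
    [[0, 0, -0.7], [0, 0, 0]],
    [[0, 0, -0.7], [0, 0, 0]],
    [[0, 0, -0.7], [0, 0, 0]]
  ]
}}

```text
time_s: 10.1
tool_pos: [0.5788, 0.2831, 0.0553]
tool_rot: [174.0, 15.1, -2.8]
force: [2.3, -2.6, 6.1]
grip_width: 0.0002
```

```bash
python3 look.py w9 wide_pointer wide_mark
```

```text
10.1 [0.5788 0.2831 0.0553] [174.01  15.07  -2.81] [ 2.29 -2.62  6.14] [ -15.    38.2  -18.3   77.4    8.    82.  -125.4]
wide_pointer 0.57 [281.  222.4 623.3 377.5] 407.2 264.9
wide_pointer 0.15 [617.5 225.4 639.5 261.2] 630.9 246.5
wide_mark 0.84 [616.9 228.1 640.  261.7] 630.5 246.9
```

>>> {"fn": "apply_moves", "kwargs": {
  "targets": [
    [[0, 0, 10], [0, 0, 0]],
    [[0, 0, 25], [0, 0, 0]],
    [[0, 0, 60], [0, 0, 0]],
    [[0, 0, 110], [0, 0, 0]],
    [[0, 0, 120], [0, 0, 0]],
    [[0, 0, 120], [0, 0, 0]]
  ]
}}

```text
time_s: 10.85
tool_pos: [0.5789, 0.2852, 0.1782]
tool_rot: [174.2, 14.9, -2.7]
force: [0.0, 0.5, -0.3]
grip_width: 0.0002
```

```bash
python3 look.py w10 wide_pad wide_pointer wide_mark
python3 - <<'E'
from h import *
o=env.get_obs();a=Ro.from_euler("xyz",o["tool_rot"],degrees=True);b=Ro.from_euler("xyz",[180,25,12],degrees=True)
print((b*a.inv()).as_rotvec().round(3),((np.array([.5206,-.1558,.17])-o["tool_pos"])*1000).round(1))
import pickle;p=pickle.load(open("w10.pkl","rb"));print("expected tip",proj(p,[.5932,.1494,.07]))
E
```

```text
10.85 [0.5789 0.2852 0.1782] [174.25  14.89  -2.68] [ 0.03  0.53 -0.29] [ -15.    33.   -19.    70.7    6.5   93.4 -125. ]
wide_pad 0.59 [282.3 160.6 327.5 203.4] 304.6 182.5
wide_pad 0.56 [252.5 145.9 515.9 308.6] 347.3 222.2
wide_pointer 0.87 [253.7 148.1 514.6 286.5] 347.6 222.2
wide_mark 0.88 [496.5 143.  532.9 167.3] 515.8 157.4
[0.086 0.177 0.221] [ -56.5 -438.8   -2.8]
expected tip [512.14387111 162.95459387]
```

Run:
```python
from h import *
o=env.get_obs();a=Ro.from_euler("xyz",o["tool_rot"],degrees=True);b=Ro.from_euler("xyz",[180,33,12],degrees=True)
print((b*a.inv()).as_rotvec().round(3))
```

```text
[0.072 0.316 0.212]
```

>>> {"fn": "apply_moves", "kwargs": {
  "targets": [
    [[10, -48, 10], [0.01, 0.04, 0.03]],
    [[20, -96, 10], [0.02, 0.08, 0.06]],
    [[30, -144, 10], [0.03, 0.12, 0.09]],
    [[40, -192, 10], [0.04, 0.16, 0.12]],
    [[50, -240, 10], [0.05, 0.2, 0.15]],
    [[60, -288, 10], [0.06, 0.24, 0.18]],
    [[70, -335, 5], [0.07, 0.28, 0.2]],
    [[82, -382, 0], [0.072, 0.316, 0.212]]
  ]
}}

```text
time_s: 11.85
tool_pos: [0.6597, -0.1008, 0.1732]
tool_rot: [-179.8, 33.1, 12.0]
force: [0.9, 0.4, -0.1]
grip_width: 0.0007
```

>>> {"fn": "apply_moves", "kwargs": {
  "targets": [
    [[13, -40, -6], [0, 0, 0]],
    [[27, -78, -12], [0, 0, 0]],
    [[27, -78, -12], [0, 0, 0]],
    [[27, -78, -12], [0, 0, 0]],
    [[27, -78, -12], [0, 0, 0]],
    [[27, -78, -12], [0, 0, 0]]
  ]
}}

```text
time_s: 12.45
tool_pos: [0.6874, -0.1746, 0.1631]
tool_rot: [-179.8, 32.8, 12.1]
force: [-0.7, -0.4, 0.3]
grip_width: 0.0004
```

```bash
python3 look.py w11 narrow_pointer narrow_mark
python3 - <<'E'
from h import *
import pickle
o=env.get_obs();print(o["joint_velocities"].round(2))
p=pickle.load(open("w11.pkl","rb"));g=cv2.cvtColor(p["image"],cv2.COLOR_RGB2GRAY)
np.set_printoptions(linewidth=200)
r=env.regions_of
u,v=proj(p,[.592,-.225,.065]).astype(int);print(u,v);print("cols",list(range(u-8,u+14)));
for y in range(v-22,v+6):print(y,g[y,u-8:u+14])
a=Ro.from_euler("xyz",o["tool_rot"],degrees=True);b=Ro.from_euler("xyz",[180,25,12],degrees=True)
print((b*a.inv()).as_rotvec().round(3),((np.array([.5206,-.1558,.097])-o["tool_pos"])*1000).round(1))
E
```

```text
12.45 [ 0.6874 -0.1746  0.1631] [-179.84   32.81   12.14] [-0.69 -0.39  0.28] [ 10.2  55.   -8.8  40.3  17.  116.5 -71.5]
narrow_pointer 0.67 [240.2 268.3 359.4 289.4] 300.6 277.2
narrow_mark 0.65 [358.9 251.  392.4 267.8] 375.4 260.1
[ 0.27  0.17  0.29 -0.19  0.11 -0.02  0.03]
357 271
cols [349, 350, 351, 352, 353, 354, 355, 356, 357, 358, 359, 360, 361, 362, 363, 364, 365, 366, 367, 368, 369, 370]
249 [72 81 83 89 95 87 90 88 89 91 88 87 91 85 91 88 93 87 85 90 90 88]
250 [59 68 75 85 84 87 87 90 91 90 95 93 88 91 93 91 85 91 84 87 89 89]
251 [76 74 74 90 86 87 83 88 90 88 90 87 85 88 84 84 83 87 82 87 87 85]
252 [85 85 91 90 91 88 90 91 85 87 86 88 86 87 77 69 70 67 67 68 67 67]
253 [88 86 84 87 83 86 90 86 85 88 90 88 93 79 69 54 44 47 41 42 43 44]
254 [70 73 79 84 89 93 94 94 86 90 94 87 87 82 56 44 29 34 30 31 32 33]
255 [58 63 75 82 88 87 87 91 85 87 86 85 89 72 51 32 37 23 32 29 32 33]
256 [68 71 81 89 85 91 88 86 78 72 71 67 67 65 41 31 25 35 30 39 29 34]
257 [87 80 83 85 86 85 89 88 70 58 44 47 32 35 32 34 31 32 35 35 30 37]
258 [86 86 81 90 87 89 88 83 68 48 32 31 30 32 35
[... 664 characters left out ...]
63 65]
268 [86 82 83 87 85 85 90 86 88 91 88 91 89 82 79 84 86 80 83 82 75 84]
269 [63 61 66 72 80 83 83 86 85 87 83 85 86 88 91 87 83 84 85 89 87 90]
270 [41 45 51 57 66 65 74 81 80 89 87 86 95 85 89 88 88 84 92 85 88 87]
271 [37 39 33 42 45 48 49 69 73 84 83 85 84 87 85 90 83 90 82 86 87 91]
272 [43 40 39 44 50 47 44 58 74 85 86 83 87 85 90 88 89 81 87 87 89 84]
273 [51 50 50 41 46 42 50 63 70 80 89 85 88 84 83 90 86 86 89 84 87 91]
274 [54 58 57 56 52 57 66 67 83 84 84 81 81 86 89 80 84 86 84 86 83 92]
275 [66 63 58 65 76 70 72 77 80 85 81 90 81 83 85 88 88 85 84 85 86 83]
276 [73 79 80 78 79 80 82 81 85 84 89 88 82 86 84 88 81 83 83 85 90 85]
[ 0.027 -0.133 -0.   ] [-166.9   19.6  -66.6]
```

Run:
```python
from sub import *
p=pickle.load(open("w11.pkl","rb"))
t=rowc(p["image"],351,356,267,279)[0];n=rowc(p["image"],359,362,250,270)[0]
print(t,n)
for yaw in(.19,.204):
  for zt in(.065,):print(meas(p,(356.5,t),(357.8,n),zt,yaw))
c,d=ray(p,(357,265));print(d/d[0])
```

```text
272.2319444444444 259.5634218289086
(array([ 0.5911, -0.2249,  0.065 ]), array([ 0.5914, -0.2265,  0.0527]), np.float64(-12.33), np.float64(-1.7))
(array([ 0.5911, -0.2249,  0.065 ]), array([ 0.5915, -0.2265,  0.0527]), np.float64(-12.31), np.float64(-1.7))
[1.         0.33682166 0.85153066]
```

>>> {"fn": "apply_moves", "kwargs": {
  "targets": [
    [[-40, 5, 10], [0.007, -0.03, 0]],
    [[-85, 10, 10], [0.014, -0.06, 0]],
    [[-130, 15, 10], [0.02, -0.1, 0]],
    [[-167, 20, 0], [0.027, -0.133, 0]],
    [[-167, 20, -35], [0.027, -0.133, 0]],
    [[-167, 20, -66], [0.027, -0.133, 0]],
    [[-167, 20, -66], [0.027, -0.133, 0]],
    [[-167, 20, -66], [0.027, -0.133, 0]]
  ]
}}

```text
time_s: 13.4
tool_pos: [0.5203, -0.1564, 0.0976]
tool_rot: [180.0, 25.1, 11.9]
force: [0.5, 0.4, 0.2]
grip_width: 0.0005
```

```bash
python3 look.py w12 narrow_pad narrow_pointer narrow_mark
python3 - <<'E'
from h import *
import pickle
p=pickle.load(open("w12.pkl","rb"))
T=np.linalg.inv(p["camera_from_world"])@np.linalg.inv(p["mount"])
for x in(-.0095,.0095):print("edge",(T@[x,0,0,1])[:3].round(4))
print("pad exp px",proj(p,[.529,-.154,.062]),"tip",proj(p,[.592,-.2252,.065]),"nose",proj(p,[.592,-.2267,.053]))
g=cv2.cvtColor(p["image"],cv2.COLOR_RGB2GRAY);m=(g<50).astype(np.uint8);m[280:]=0
n,l,s,c=cv2.connectedComponentsWithStats(m)
for i in range(1,n):
  if s[i,4]>100:print(s[i],c[i].round(1),atz(p,c[i],.062).round(4))
E
```

```text
13.4 [ 0.5203 -0.1564  0.0976] [180.    25.07  11.94] [0.47 0.36 0.22] [ 17.2  29.3 -12.1  87.4  13.2  88.3 -75.9]
narrow_pointer 0.8 [288.1 140.9 528.1 283.8] 372.2 227.0
narrow_mark 0.82 [519.5 108.5 584.7 144.1] 552.9 129.4
edge [ 0.5119 -0.1582  0.1017]
edge [ 0.5287 -0.1546  0.0936]
pad exp px [315.41216071 231.15944698] tip [530.45206029 140.53308407] nose [522.51075013 127.60384286]
[ 241    0  155   48 1792] [317.1  26.5] [ 0.6136 -0.1371  0.062 ]
[ 466  115  119   31 1869] [546.7 130.6] [ 0.596 -0.231  0.062]
[ 292  204   53   50 2055] [318.3 228.2] [ 0.531  -0.1549  0.062 ]
```

>>> {"fn": "apply_moves", "kwargs": {
  "targets": [
    [[2, 0, -10], [0, 0, 0]],
    [[2, 0, -20], [0, 0, 0]],
    [[2, 0, -27], [0, 0, 0]],
    [[2, 0, -29], [0, 0, 0]],
    [[2, 0, -31], [0, 0, 0]],
    [[2, 0, -33], [0, 0, 0]],
    [[2, 0, -35], [0, 0, 0]],
    [[2, 0, -35], [0, 0, 0]]
  ]
}}

```text
time_s: 14.4
tool_pos: [0.5221, -0.1565, 0.062]
tool_rot: [-180.0, 25.1, 11.9]
force: [-1.8, 1.0, 2.4]
grip_width: 0.0007
```

```bash
cat > nfit.py <<'E'
from sub import *
import sys
yaw=.204;n=np.array([np.cos(yaw),np.sin(yaw),0]);t=np.array([-n[1],n[0],0])
tip=np.array([.5915,-.2250,.065]);h=tip-.130*n-[0,0,.015]
def W(phi,s):return h+n*(.130*np.cos(phi)+.015*np.sin(phi))+t*s+np.array([0,0,.015*np.cos(phi)-.130*np.sin(phi)])
for k in sys.argv[1:]:
    p=pickle.load(open(k+".pkl","rb"));g=cv2.GaussianBlur(cv2.cvtColor(p["image"],cv2.COLOR_RGB2GRAY).astype(np.float32),(0,0),1)
    best=[]
    for phi in np.arange(-.03,.16,.002):
        q=np.array([proj(p,W(phi,s)) for s in np.linspace(.003,.018,19)]);d=q[-1]-q[0];d/=np.linalg.norm(d);m=np.array([-d[1],d[0]])
        sc=np.linalg.norm(q[-1]-q[0])/.015*.0018
        f=lambda o:cv2.remap(g,(q+o*m)[:,0].astype(np.float32),(q+o*m)[:,1].astype(np.float32),1,borderMode=cv2.BORDER_REPLICATE).ravel()
        c=np.mean([f(o*sc) for o in(-.6,0,.6)],0);side=np.minimum(f(2*sc),f(-2*sc))
        best.append((float(np.median(side-c).round(1)),float(round(phi,3)),"tip-mark",float(round((W(phi,0)[2]-.053)*1000,1))))
    print(k,sorted(best)[::-1][:4])
E
python3 look.py w13 narrow_pointer narrow_mark;python3 nfit.py w11 w12 w13
```

```text
14.4 [ 0.5221 -0.1565  0.062 ] [-179.99   25.07   11.92] [-1.84  1.03  2.43] [ 17.1  31.6 -11.9  88.5  13.6  85.  -76.6]
narrow_pointer 0.8 [282.7 181.3 560.6 372.6] 388.2 248.6
narrow_mark 0.92 [555.8 161.6 637.3 201.1] 593.6 179.3
w11 [(30.100000381469727, -0.002, 'tip-mark', 12.3), (28.899999618530273, -0.004, 'tip-mark', 12.5), (28.5, 0.0, 'tip-mark', 12.0), (27.200000762939453, -0.006, 'tip-mark', 12.8)]
w12 [(15.399999618530273, -0.02, 'tip-mark', 14.6), (15.0, -0.022, 'tip-mark', 14.9), (14.199999809265137, -0.012, 'tip-mark', 13.6), (13.699999809265137, -0.01, 'tip-mark', 13.3)]
w13 [(28.100000381469727, 0.034, 'tip-mark', 7.6), (27.799999237060547, 0.032, 'tip-mark', 7.8), (26.0, 0.036, 'tip-mark', 7.3), (26.0, 0.03, 'tip-mark', 8.1)]
```

>>> {"fn": "apply_moves", "kwargs": {
  "targets": [
    [[0, 0, -1.5], [0, 0, 0]],
    [[0, 0, -3], [0, 0, 0]],
    [[0, 0, -3], [0, 0, 0]],
    [[0, 0, -3], [0, 0, 0]]
  ]
}}

```text
time_s: 14.95
tool_pos: [0.5224, -0.1565, 0.0589]
tool_rot: [-180.0, 25.0, 11.9]
force: [-1.1, 1.4, 4.2]
grip_width: 0.0004
```

```bash
python3 look.py w14 narrow_pointer narrow_mark;python3 nfit.py w14; python3 -c "
import cv2
cv2.imwrite('pics/v14.png',cv2.resize(cv2.imread('pics/w14.png')[140:230,520:640],(800,600),interpolation=cv2.INTER_CUBIC))"
```

```text
14.95 [ 0.5224 -0.1565  0.0589] [-180.     25.04   11.92] [-1.13  1.44  4.2 ] [ 17.1  31.8 -11.9  88.5  13.6  84.7 -76.7]
narrow_pointer 0.62 [284.9 179.5 556.4 285.6] 388.4 248.0
narrow_mark 0.62 [556.4 165.9 640.  204.7] 597.4 184.7
narrow_mark 0.52 [179.3   1.8 453.6 112.9] 316.2 56.6
w14 [(29.299999237060547, 0.068, 'tip-mark', 3.1), (29.100000381469727, 0.07, 'tip-mark', 2.9), (27.899999618530273, 0.066, 'tip-mark', 3.4), (25.600000381469727, 0.072, 'tip-mark', 2.6)]
```

View pics/v14.png

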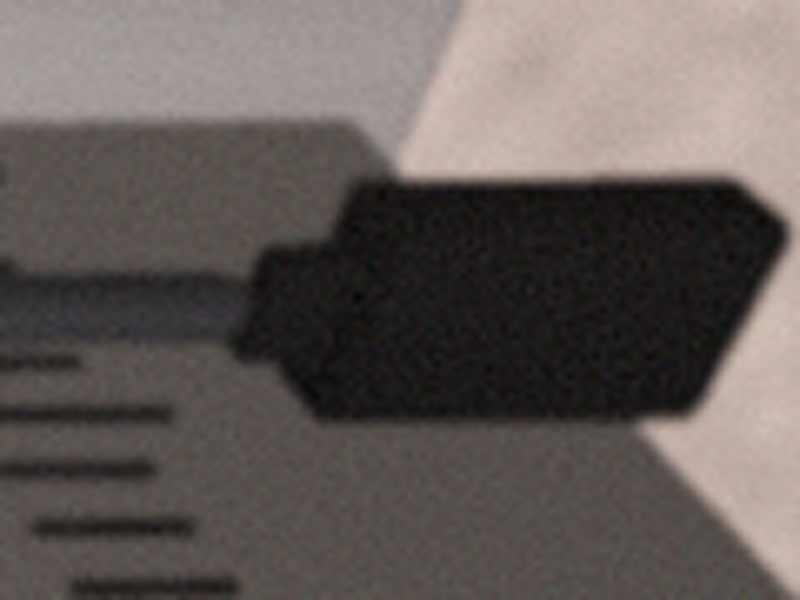

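The wire end is nearly in line with the nose's centre (wire row about 308 vs nose about 301 in the crop, so roughly 1 mm to go); the depth model agrees.

>>> {"fn": "apply_moves", "kwargs": {
  "targets": [
    [[0, 0, -0.8], [0, 0, 0]],
    [[0, 0, -0.8], [0, 0, 0]],
    [[0, 0, -0.8], [0, 0, 0]],
    [[0, 0, -0.8], [0, 0, 0]],
    [[0, 0, -0.8], [0, 0, 0]],
    [[0, 0, -0.8], [0, 0, 0]],
    [[0, 0, -0.8], [0, 0, 0]],
    [[0, 0, -0.8], [0, 0, 0]]
  ]
}}

```text
time_s: 15.9
tool_pos: [0.5224, -0.1565, 0.0581]
tool_rot: [180.0, 25.0, 11.9]
force: [-1.5, 2.7, 3.8]
grip_width: 0.0002
```

```bash
python3 look.py w15 narrow_pointer narrow_mark;python3 nfit.py w15
python3 - <<'E'
from sub import *
for k in("w14","w15"):
    p=pickle.load(open(k+".pkl","rb"));print(k,"wire",rowc(p["image"],545,552,176,192)[0],"nose",rowc(p["image"],560,566,165,205))
    print([proj(p,[.5915,-.225,z]).round(1) for z in(.055,.053,.051)])
E
```

```text
15.9 [ 0.5224 -0.1565  0.0581] [180.    25.04  11.92] [-1.52  2.71  3.84] [ 17.1  31.8 -11.9  88.6  13.6  84.6 -76.7]
narrow_pointer 0.58 [282.2 180.1 557.  387.8] 387.7 248.5
narrow_mark 0.73 [558.5 164.1 640.  206.9] 598.2 185.9
w15 [(21.200000762939453, 0.096, 'tip-mark', -0.5), (21.100000381469727, 0.094, 'tip-mark', -0.3), (20.799999237060547, 0.07, 'tip-mark', 2.9), (20.700000762939453, 0.068, 'tip-mark', 3.1)]
w14 wire 184.5999519461797 nose (np.float64(186.59333554376656), array([84., 81., 86., 82., 83., 83., 83., 84., 82., 82., 79., 60., 36.,
       23., 21., 26., 27., 26., 28., 26., 28., 28., 27., 27., 25., 27.,
       28., 26., 26., 33., 37., 44., 50., 60., 70., 76., 79., 81., 83.,
       82.]))
[array([558.2, 186.7]), array([555.7, 183.4]), array([553.2, 180.3])]
w15 wire 183.7773218142549 nose (np.float64(187.2757525083612), array([84., 84., 83., 83., 84., 84., 83., 84., 86., 84., 82., 80., 64.,
       40., 28., 24., 24., 26., 24., 26., 24., 26., 26., 28., 26., 26.,
       26., 26., 25., 27., 36., 46., 52., 59., 70., 75., 81., 80., 84.,
       81.]))
[array([559.2, 187.9]), array([556.6, 184.7]), array([554.1, 181.5])]
```

>>> {"fn": "apply_moves", "kwargs": {
  "targets": [
    [[0, 0, 0], [0, 0, 0]],
    [[0, 0, 10], [0, 0, 0]],
    [[0, 0, 25], [0, 0, 0]],
    [[0, 0, 60], [0, 0, 0]],
    [[0, 0, 105], [0, 0, 0]],
    [[0, 0, 120], [0, 0, 0]],
    [[0, 0, 120], [0, 0, 0]],
    [[0, 0, 120], [0, 0, 0]]
  ]
}}

```text
time_s: 16.85
tool_pos: [0.5221, -0.157, 0.1778]
tool_rot: [180.0, 25.0, 11.9]
force: [0.4, 1.0, -0.7]
grip_width: 0.0006
```

```bash
python3 look.py w16 narrow_pad narrow_pointer narrow_mark
python3 - <<'E'
from h import *
import pickle
p=pickle.load(open("w16.pkl","rb"));print("exp rest tip",proj(p,[.5915,-.225,.065]),"nose",proj(p,[.5915,-.2265,.053]))
a=env.read_camera("top")["image"].astype(int);b=cv2.imread("pics/top0.png")[...,::-1].astype(int)
d=(np.abs(a-b).max(2)>40).astype(np.uint8);d=cv2.morphologyEx(d,cv2.MORPH_OPEN,np.ones((2,2)))
n,l,s,c=cv2.connectedComponentsWithStats(d);print([list(x) for x in s[1:] if x[4]>6])
E
```

```text
16.85 [ 0.5221 -0.157   0.1778] [179.96  25.04  11.88] [ 0.36  0.96 -0.75] [ 17.3  25.7 -12.2  82.8  12.5  96.1 -74.3]
narrow_pad 0.55 [298.8 131.5 338.3 170.6] 316.8 150.1
narrow_mark 0.93 [465.1  55.  511.1  82.1] 487.6 68.9
exp rest tip [468.79768253  74.50466264] nose [465.42798586  67.67819582]
[[np.int32(345), np.int32(33), np.int32(111), np.int32(447), np.int32(29908)], [np.int32(420), np.int32(32), np.int32(9), np.int32(4), np.int32(22)], [np.int32(416), np.int32(40), np.int32(20), np.int32(43), np.int32(753)], [np.int32(395), np.int32(48), np.int32(5), np.int32(16), np.int32(59)], [np.int32(615), np.int32(366), np.int32(25), np.int32(52), np.int32(766)], [np.int32(317), np.int32(425), np.int32(13), np.int32(8), np.int32(82)], [np.int32(286), np.int32(436), np.int32(9), np.int32(25), np.int32(123)], [np.int32(302), np.int32(437), np.int32(12), np.int32(9), np.int32(43)], [np.int32(341), np.int32(443), np.int32(5), np.int32(7), np.int32(17)], [np.int32(338), np.int32(449), np.int32(4), np.int32(5), np.int32(13)], [np.int32(288), np.int32(462), np.int32(11), np.int32(18), np.int32(119)], [np.int32(303), np.int32(470), np.int32(4), np.int32(10), np.int32(29)]]
```

```bash
python3 nfit.py w16
python3 - <<'E'
from h import *
import pickle
p=pickle.load(open("w16.pkl","rb"));print("pad exp rest",proj(p,[.531,-.155,.062]),"pressed",proj(p,[.531,-.155,.054]))
print(env.get_obs()["force"].round(2));env.sign_off()
E
```

```text
w16 [(5.800000190734863, -0.022, 'tip-mark', 14.9), (5.800000190734863, -0.024, 'tip-mark', 15.1), (5.5, -0.014, 'tip-mark', 13.8), (5.400000095367432, -0.016, 'tip-mark', 14.1)]
pad exp rest [316.68006517 148.25487728] pressed [316.71503655 142.12520051]
[-0.06  0.27 -0.2 ]
the job is handed in; nothing more can be done
```

I pressed and released the grey wide stage's pad first, then the narrow stage's. I left the yellow look-alike alone and handed the job in. The run reports no verdict, so the results below are from my own measurements.

- **Wide stage:** I measured the tab about 21.6 mm below the resting pointer. I held the pad for about 0.9 s with the pointer an estimated 1 mm above the tab, then about 0.8 s more at level. That was about 14.2 mm of pad travel at about 6 N. After release, the pointer was back at its rest position in the picture.
- **Narrow stage:** I measured the tab about 12 mm below the resting pointer. I held the pad for about 0.9 s at about 7.9 mm of travel and 4 N, with the pointer estimated within 0.5 mm of level. After release, the pad was back where it should be at rest.
- **Last checks:**
  - The force on the tool was near zero.
  - The top picture showed no change except the arm itself and one patch at the far right edge, clear of the listed items, which I did not look into. The arm hid part of the narrow stage's area in that view.
  - The narrow tab was where I expected it in the wrist picture.
- **What disagreed:**
  - The first two narrow views put the tab anywhere from 10.7 to 14.5 mm below the pointer. One was taken while the arm was still moving, so I took a settled view, which gave 12.3 mm.
  - The automatic fit of the narrow pointer wire was up to about 2 mm off at times. At the final hold it gave two near-equal answers, level or about 3 mm high. I relied on travel and direct image rows instead.
  - In the last narrow picture the network did not report the pointer, and the wire fit was too weak to use. The narrow plate's return was therefore checked only by its pad.

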